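# Lay out the blower service kit in its matching holders

## Robot

A 6-joint arm with a two-finger parallel gripper is mounted at the origin on a cart in front of the work surface, level with it; the furniture and walls round the work are solid. World frame = base frame: x ahead of the robot, y to its left, z up, the work surface at z = 0. Lengths are in m, angles in rad, forces in N, time in s.
With the tool pointing down it reaches from about 0.25 to 0.775 m from the base axis. Payload 4 kg.
Tool frame: the origin (TCP) lies midway between the tips of the shut fingers; the grasp point (between the pads) lies 19 mm behind it; z points along the fingers, y is the line along which they close (so a half turn about z gives the same grasp; the last joint's range is limited). The gripper opens to 85 mm and grips with 20 to 120 N. Pads are 22 mm wide; open, the fingers measure 114 mm over their backs; the gripper's body (76 mm by 85 mm) begins 54 mm behind the grasp point. The pads swing forward as they close: fully open they stand 13 mm farther back than shut.
Start: joints at [1.07, 0.087, 1.371, -0, 1.684, -0.103], TCP at [0.213, 0.507, 0.231] pointing down, gripper open.
Joint ranges: [-3.1, 3.1], [-0.76, 2.03], [0.27, 2.55], [-1.08, 4.22], [0.17, 2.65], [-2.57, 2.57]. Speed limits (rad/s): [2.79, 2.79, 3.14, 3.14, 3.14, 3.14].

## Interface

Orientations are given as a rotation vector (axis times angle).
In Python, from workcell import env gives the robot as it stands.
- The arm moves only by the shell command python3 -m pendant 'ROWS' [FORCE]. ROWS is JSON, a list that holds one entry, the list of rows, each a list of 7 numbers: the shift along the tool's x, y, z in units of 0.12 m (1.0 is 0.12 m), then the turn, a rotation vector about the tool's x, y, z in units of pi rad (1.0 is pi rad), then the closure, from -1 (fully open) to 1 (shut), so that 0 is half open. A call has 1 to 12 rows; each row is the pose to reach, as a shift and turn from the pose commanded when the call began, along the tool's axes at that moment, turning the shorter way round; what a row does not reach only later rows make up. A row lasts 1/8 s, in which the tool goes at most 62.5 mm and 10.7 degrees, less where a joint would pass 70% of its speed; a pose out of reach is approached as far as the arm can. A call with a number of a shift or a turn outside -1 to 1 is refused whole. A call with a gripper value outside its range is refused whole. The fingers move at their own pace and stop on an object; FORCE is the grip in N (left out, the last holds). Time passes only in rows, so rows that repeat a pose let the fingers close. It gives the time, the measured TCP pose, the force, the opening and the grip force at its end, in the units of the state.
- env.get_state(): the state, without advancing time (a new reading comes with each control period).
- env.grab_frame(name): name is "scene" or "top" or "wrist"; returns a dict with "pixels" (420x560x3 uint8, red, green, blue), "camera_matrix" (3x3 intrinsics, pixels), "k1" (the pictures are not rectified: a ray, as slopes to the right and down, at radius r is drawn at 1 + k1 r^2 times it, then the intrinsics apply), "origin" and "attitude" of the camera in the world. Camera axes: x right, y up, looking along -z (the intrinsics and any distortion apply to the point x, -y, -z); pixel columns grow to the right and rows downward; lengths in m; the calibration is good to about 2 mm. A picture is of the moment at which its call begins. There is no depth.
- env.finish_job(): hands the job in; it is judged then, once.
The state is a dict: "time": time; "joint_positions": joint angles; "qvel": joint speeds; "tau": joint torques, N m; "tool_pos": TCP position; "tool_rot": TCP orientation; "ft_force": force on the tool from outside, world axes, zero at the start; "moment": the same for the moment, N m; "grip_width": finger opening in m; "grasp_force": force on a finger pad.
Only numpy, scipy, OpenCV 4.12 (cv2) and the standard library are available. Lean on these libraries where they do the work, as an engineer would, in place of code of your own. Each camera call takes 0.05 s, during which the arm holds its last target. There are 200 camera calls.

## Task

Put each of the four loose kit parts - the brass reference weight, the impeller, the square flanged bearing and the folded feeler gauge - into the low holder on the bench that has its shape and size. Each must end up the right way up and flat on the floor of its own holder, inside the lip and lined up with it.

Things in the scene. Friction and masses are not known exactly. Their poses are not given: they have to be found in the camera images.
- weight_center (a point): Loose brass reference weight, standing upright on the bench: a bottle-like turned piece, 28 mm diameter, 42 mm high, with a small knob on top. The straight body (lowest 24 mm) is the place to grip it; above that it tapers. This point is its centre, 21 mm above its underside; z up. 0.16 to 0.26 kg.
- impeller_center (a point): Loose black plastic impeller (a finned drum), lying flat, axis upright: 55 mm diameter, 20 mm high; it measures 52 mm across for gripping along its own x or y axis (also along most other directions, 52 to 57). This point is its centre, 10 mm above its underside; z up. About 20 g.
- bearing_center (a point): Loose steel flanged bearing, lying flat on its flange: a square flange 44 x 44 x 8 mm with a round boss of 26 mm diameter rising from its middle to 28 mm above the underside; grip the boss. This point is its centre, 14 mm above its underside; x and y run along the flange's sides, z up. 0.10 to 0.16 kg.
- gauge_center (a point): Loose steel feeler gauge with its blades folded, lying flat: a bar 100 mm long (along its y), 16 to 18 mm wide (along x, the direction to grip), 10 mm high. This point is its centre, 5 mm above its underside; z up. 0.09 to 0.14 kg.
- weight_holder: Holder of the weight: the small round one, inside diameter 44 mm, outside 52 mm. It is fixed to the bench; same make as the other holders: black plastic with a light grey floor 3 mm above the bench and a lip 4 mm thick whose top is 8 mm above the bench. Origin: centre of its underside, on the bench top (z = 0), z up. 
- impeller_holder: Holder of the impeller: the large round one, inside diameter 72 mm, outside 80 mm. It is fixed to the bench; same make as the other holders: black plastic with a light grey floor 3 mm above the bench and a lip 4 mm thick whose top is 8 mm above the bench. Origin: centre of its underside, on the bench top (z = 0), z up. 
- bearing_holder: Holder of the bearing: the square one, 58 x 58 mm inside, 66 x 66 mm outside, sides along its x and y. The bearing may lie in it in any of the four quarter turns. It is fixed to the bench; same make as the other holders: black plastic with a light grey floor 3 mm above the bench and a lip 4 mm thick whose top is 8 mm above the bench. Origin: centre of its underside, on the bench top (z = 0), z up. 
- gauge_holder: Holder of the feeler gauge: the long narrow one, 116 mm inside along its y, 32 mm along x, 124 x 40 mm outside; the lip of the long sides is left out over the middle 66 mm, so that fingers can pass. The gauge may lie in it either way round. It is fixed to the bench; same make as the other holders: black plastic with a light grey floor 3 mm above the bench and a lip 4 mm thick whose top is 8 mm above the bench. Origin: centre of its underside, on the bench top (z = 0), z up. 
- test_nest: Obstacle, not part of the job: dark fixture fixed to the bench, 194 x 198 mm; origin near the middle of its underside; a clear guard 62 mm high covers it, posts reach 68 mm. Rows of parts run at yaw 0.26. Left of it (y over 0.2) fingers have most room closing along its x, elsewhere along its y (gauge: its x). A shelf edge hangs 0.43 m above the bench behind the work: keep lifts below 0.15 m.

How it is judged:
At the end, for the whole second after the job is handed in: Each part rests in its own holder: centre within 12 mm of the holder's centre, on its floor (height within 3 mm), upright within 0.1 rad; bearing sides within 0.25 rad of the holder's (any quarter turn), gauge length within 0.22 rad of the holder's (horizontal distance between weight_center and weight_holder below 0.012 m and z of weight_center in the frame of weight_holder between 0.021 and 0.027 m and angle between each of weight_center, impeller_center, bearing_center, gauge_center's own z axis and vertical below 0.1 rad and linear speed of each of ref_weight, impeller, bearing, gap_gauge below 0.02 m/s and horizontal distance between impeller_center and impeller_holder below 0.012 m and z of impeller_center in the frame of impeller_holder between 0.01 and 0.016 m and horizontal distance between bearing_center and bearing_holder below 0.012 m and z of bearing_center in the frame of bearing_holder between 0.014 and 0.02 m and (angle between the x axis of bearing_center and the x axis of bearing_holder, either way round below 0.25 rad or angle between the x axis of bearing_center and the y axis of bearing_holder, either way round below 0.25 rad) and horizontal distance between gauge_center and gauge_holder below 0.012 m and z of gauge_center in the frame of gauge_holder between 0.005 and 0.011 m and angle between the y axis of gauge_center and the y axis of gauge_holder, either way round below 0.22 rad); the robot touches nothing.
It also fails if it takes over 106 s, if anything falls off the work surface, if the arm or the gripper's body presses on something with over 40 N, if the wrist force passes 120 N, or if a joint passes its speed limit or range.

## Working session

There is one attempt and no reset: what is moved stays moved. The work goes in short steps, Python scripts to look and compute and a shell command to move; the robot and the scene stay as the last step left them, time stands still between calls to the robot, and variables do not carry over. Pictures are saved under pics/ and viewed, at most 14 in all, crops included, and the job is handed in when it is done.

```bash
mkdir -p pics; ls; cat > h.py <<'E'
import numpy as np, cv2, json
from scipy.spatial.transform import Rotation as R
from workcell import env
def att(a):
    a=np.array(a,float)
    if a.shape==(3,3): return a
    return R.from_rotvec(a).as_matrix() if a.size==3 else R.from_quat(a).as_matrix()
def grab(n,save=None):
    f=env.grab_frame(n)
    if save: cv2.imwrite('pics/'+save,f['pixels'][:,:,::-1])
    np.savez('/tmp/%s.npz'%n,**{k:np.array(v) for k,v in f.items()})
    return f
def load(n): return dict(np.load('/tmp/%s.npz'%n))
def ray(f,uv):
    K=np.array(f['camera_matrix']); d=np.array([float(f['k1']),0,0,0,0])
    # distort: x*(1+k1 r^2)
    p=cv2.undistortPoints(np.array(uv,float).reshape(-1,1,2),K,d).reshape(-1,2)
    v=np.c_[p[:,0],-p[:,1],-np.ones(len(p))]
    return np.array(f['origin']),v@att(f['attitude']).T
def onplane(f,uv,z):
    o,d=ray(f,uv); return o+d*((z-o[2])/d[:,2])[:,None]
def proj(f,P):
    P=np.atleast_2d(P); c=(P-np.array(f['origin']))@att(f['attitude'])
    s=np.c_[c[:,0]/-c[:,2],-c[:,1]/-c[:,2]]; r2=(s**2).sum(1)[:,None]; s=s*(1+float(f['k1'])*r2)
    K=np.array(f['camera_matrix']); return np.c_[s,np.ones(len(s))]@K.T[:,:2]
def go(x,y,z,yaw):
    """row for TCP at xyz, pointing down with finger closing line at yaw (mod pi)"""
    s=env.get_state(); p=np.array(s['tool_pos']); r=R.from_matrix(att(s['tool_rot']))
    best=None
    for k in (-1,0,1,2):
        yy=yaw+k*np.pi; Y=np.array([np.cos(yy),np.sin(yy),0]); Z=np.array([0,0,-1.]); X=np.cross(Y,Z)
        t=R.from_matrix(np.c_[X,Y,Z]); rv=(r.inv()*t).as_rotvec()
        if best is None or np.linalg.norm(rv)<np.linalg.norm(best): best=rv
    sh=r.inv().apply(np.array([x,y,z])-p)
    return np.round(np.r_[sh/.12,best/np.pi],3).tolist()
E
python3 - <<'E'
from h import *
for n in('scene','top','wrist'):
    f=grab(n,n+'0.png'); print(n,f['camera_matrix'],f['k1'],f['origin'],f['attitude'])
print(env.get_state())
E
```

```text
pics
scene [[515.86205676   0.         283.1353497 ]
 [  0.         515.86205676 213.11110401]
 [  0.           0.           1.        ]] -0.03316710249169438 [ 0.23813375 -0.46779466  0.79394777] [ 0.68931517 -0.1424265  -0.34438387]
top [[404.4300599    0.         272.93346293]
 [  0.         404.4300599  205.64166315]
 [  0.           0.           1.        ]] -0.007121422491830959 [0.35154555 0.13217311 0.88722993] [ 0.12843936 -0.15552672 -1.55252872]
wrist [[357.82906556   0.         277.24771844]
 [  0.         357.82906556 211.2454861 ]
 [  0.           0.           1.        ]] -0.07237248956186228 [0.14478718 0.53542715 0.37340094] [-0.26316678 -0.17287734  1.16490759]
{'time': 0.15, 'joint_positions': array([ 1.06989854e+00,  8.78280418e-02,  1.37190447e+00, -3.73391731e-05,
        1.68358531e+00, -1.03117147e-01]), 'qvel': array([-0.00045169, -0.00135856, -0.00394658, -0.00033367, -0.00036515,
       -0.00237457]), 'tau': array([ 1.79007722e-03, -3.52374744e+01, -3.13678193e+01, -1.98697803e-04,
        8.07394070e-03,  2.00728795e-05]), 'tool_pos': array([0.212899  , 0.50671802, 0.23038594]), 'tool_rot': array([-6.20632869e-01, -3.07919002e+00,  2.60418855e-03]), 'ft_force': array([ 0.07115968,  0.37934923, -0.59750895]), 'moment': array([0.00836382, 0.0170828 , 0.00214383]), 'grasp_force': 0.0, 'grip_width': 0.08495123160896124}
```

View pics/top0.png

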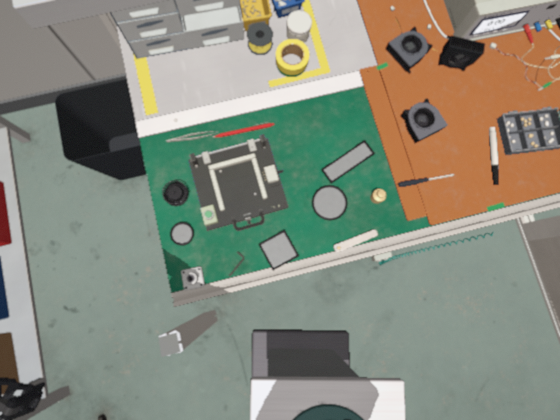

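View pics/scene0.png

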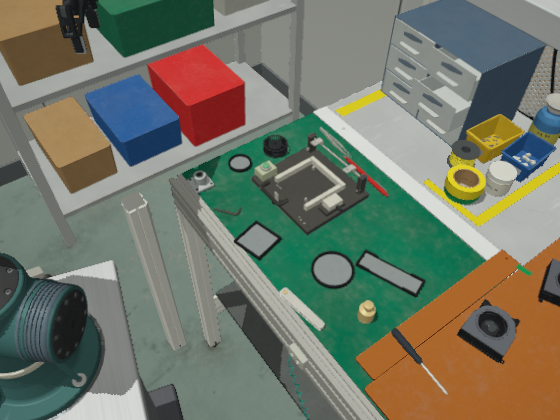

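```bash
python3 - <<'E'
from h import *
t=load('top');s=load('scene')
a=cv2.resize(t['pixels'][115:310,130:420],None,fx=2.7,fy=2.7,interpolation=cv2.INTER_CUBIC)
cv2.imwrite('pics/tz.png',a[:,:,::-1])
print(a.shape)
for n,uv in dict(imp=(176,192),bear=(192,275),w=(379,196),bar=(356,241),wh=(181,233),ih=(330,203),bh=(279,250),gh=(348,161),nest=(238,185)).items():
    print(n,onplane(t,[uv],0.005)[0].round(3))
print(proj(t,[[.213,.507,.23]]))
b=cv2.resize(s['pixels'][130:340,180:440],None,fx=2.8,fy=2.8,interpolation=cv2.INTER_CUBIC)
cv2.imwrite('pics/sz.png',b[:,:,::-1])
E
```

```text
(526, 783, 3)
imp [0.541 0.334 0.005]
bear [0.359 0.29  0.005]
w [ 0.539 -0.119  0.005]
bar [ 0.437 -0.065  0.005]
wh [0.449 0.318 0.005]
ih [ 0.521 -0.009  0.005]
bh [0.415 0.103 0.005]
gh [ 0.619 -0.052  0.005]
nest [0.559 0.197 0.005]
[[ 18.65693089 368.59108441]]
```

View pics/tz.png

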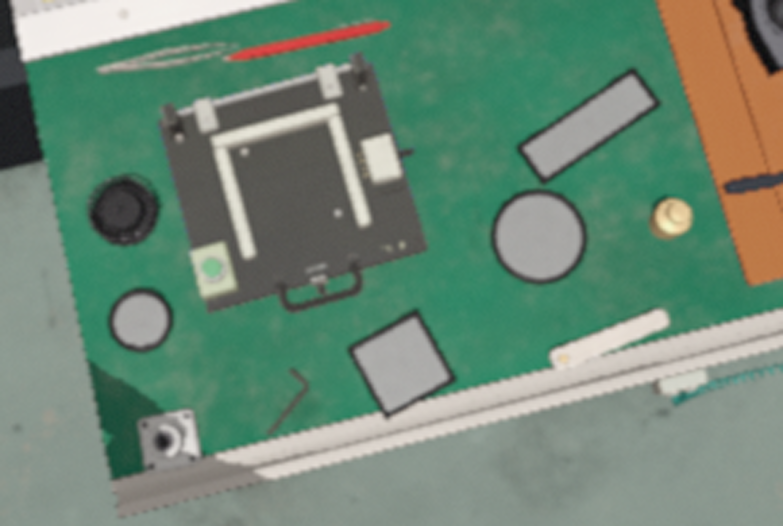

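View pics/sz.png

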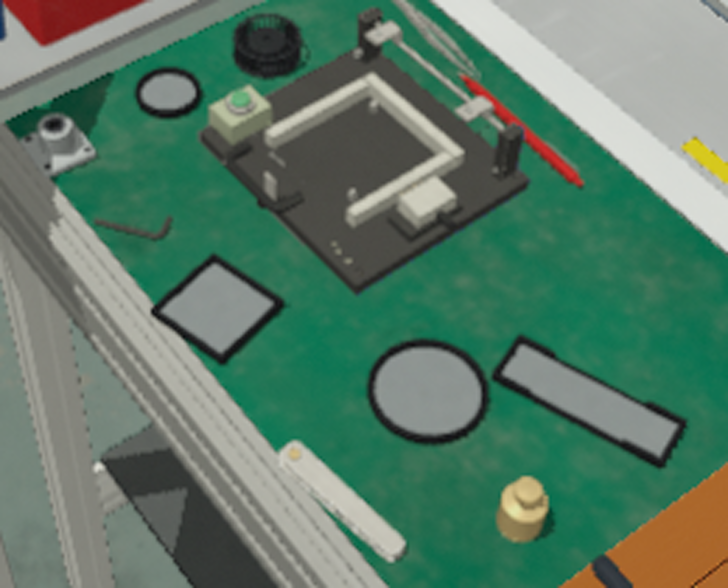

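View pics/wrist0.png

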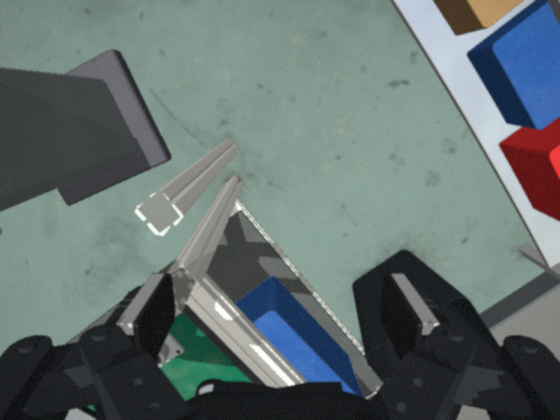

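```bash
cat >> h.py <<'E'
def blobs(f,name,off,amin=60):
    """contours of non-green things on the bench; returns"""
    hsv=cv2.cvtColor(np.ascontiguousarray(f['pixels']),cv2.COLOR_RGB2HSV)
    m={'grey':cv2.inRange(hsv,(0,0,110),(180,35,190)),'brass':cv2.inRange(hsv,(15,60,90),(32,255,255)),
       'cream':cv2.inRange(hsv,(8,8,185),(40,60,255)),'black':cv2.inRange(hsv,(0,0,0),(180,255,60))}[name]
    c,_=cv2.findContours(m,cv2.RETR_EXTERNAL,cv2.CHAIN_APPROX_NONE)
    return [x.reshape(-1,2) for x in c if cv2.contourArea(x)>amin]
E
python3 - <<'E'
from h import *
for cam in('top','scene'):
    t=load(cam)
    for nm,z in(('grey',.003),('brass',.012),('cream',.01),('black',.02)):
        for c in blobs(t,nm,0):
            P=onplane(t,c,z)[:,:2]
            if not (0.25<P[:,0].mean()<.75 and -.2<P[:,1].mean()<.42):continue
            (cx,cy),(w,h),a=cv2.minAreaRect((P*1000).astype(np.float32))
            if 12<max(w,h)<220: print(cam,nm,round(cx),round(cy),'size',round(w),round(h),round(a),'px',c.mean(0).round())
# rail inner edge: line-plane intersection
t=load('top');s=load('scene')
def pl(f,a,b):
    o,d=ray(f,[a,b]); n=np.cross(d[0],d[1]); return o,n/np.linalg.norm(n)
tz=lambda x,y:(130+x/2.7,115+y/2.7); sz=lambda x,y:(180+x/2.8,130+y/2.8)
o1,n1=pl(t,tz(215,455),tz(783,313)); 
o2,n2=pl(s,sz(0,125),sz(390,588))
d=np.cross(n1,n2)
for y in(.3,0.1,-.1):
    A=np.array([n1,n2,[0,1,0]]); print('rail',np.linalg.solve(A,[n1@o1,n2@o2,y]).round(3))
E
```

```text
top grey 411 103 size 71 65 27 px [281. 255.]
top grey 449 317 size 41 41 47 px [182. 233.]
top grey 523 -7 size 69 70 45 px [329. 202.]
top grey 588 123 size 42 29 17 px [271. 173.]
top grey 619 -51 size 33 116 35 px [347. 161.]
top grey 584 202 size 145 155 17 px [233. 165.]
top grey 671 315 size 15 94 10 px [190. 136.]
top brass 539 -115 size 31 32 88 px [378. 196.]
top cream 491 259 size 37 26 19 px [208. 214.]
top cream 586 124 size 35 23 17 px [271. 173.]
top cream 567 198 size 104 107 17 px [235. 176.]
top black 535 331 size 50 48 54 px [176. 194.]
top black 700 -190 size 76 15 17 px [409. 126.]
scene grey 525 -6 size 66 69 70 px [332. 269.]
scene grey 620 -50 size 31 114 35 px [390. 273.]
scene grey 417 106 size 55 56 30 px [257. 240.]
scene grey 451 318 size 34 40 70 px [240. 163.]
scene grey 575 200 size 116 145 17 px [314. 182.]
scene grey 653 263 size 28 151 16 px [335. 156.]
scene grey 672 314 size 14 102 11 px [335. 143.]
scene brass 541 -112 size 45 28 56 px [366. 311.]
scene cream 402 -140 size 9 35 15 px [298. 353.]
scene cream 438 -65 size 19 97 24 px [301. 308.]
scene cream 592 144 size 33 22 16 px [332. 200.]
scene cream 570 211 size 104 105 17 px [314. 178.]
scene black 354 -94 size 39 213 15 px [257. 335.]
scene black 519 -17 size 80 77 49 px [333. 270.]
scene black 612 -60 size 42 122 35 px [390. 275.]
scene black 413 93 size 67 67 29 px [258. 240.]
scene black 558 171 size 165 159 17 px [312. 210.]
scene black 659 152 size 46 16 56 px [360. 185.]
scene black 446 301 size 52 47 71 px [240. 163.]
scene black 535 323 size 68 51 70 px [275. 146.]
rail [ 0.33   0.3   -0.005]
rail [0.381 0.1   0.005]
rail [ 0.433 -0.1    0.014]
```

```bash
python3 - <<'E'
from h import *
s=env.get_state(); r=att(s['tool_rot']); print(r.round(2))
w=load('wrist'); print(r.T@(w['origin']-s['tool_pos']), proj(w,[s['tool_pos']]))
print(go(.29,.40,.16,.26),go(.29,.40,.16,.26+np.pi/2))
E
```

```text
[[-0.92  0.39 -0.  ]
 [ 0.39  0.92 -0.  ]
 [ 0.   -0.   -1.  ]]
[ 0.07393512 -0.00016335 -0.14300454] [[277.48742079 276.13900721]]
[-0.937, -0.57, 0.587, -0.001, 0.0, 0.291] [-0.937, -0.57, 0.587, -0.001, -0.0, -0.209]
```

```bash
python3 -m pendant '[[[-0.5,-0.3,0.3,0,0,0.1,-1],[-0.94,-0.57,0.6,0,0,0.2,-1],[-0.94,-0.57,0.6,0,0,0.29,-1],[-0.94,-0.57,0.6,0,0,0.29,-1],[-0.94,-0.57,0.6,0,0,0.29,-1],[-0.94,-0.57,0.6,0,0,0.29,-1]]]'
python3 - <<'E'
from h import *
print(go(.39,.30,.16,.26),env.get_state()['joint_positions'])
E
```

```text
time: 0.9
tool_pos: [0.2905, 0.4001, 0.159]
tool_rot: [-1.91, -2.494, 0.001]
ft_force: [-0.4, -0.6, -0.2]
grip_width: 0.0854
grasp_force: 0.0
[-1.021, 0.583, -0.009, -0.0, 0.0, 0.001] [ 8.28001906e-01 -1.04793015e-02  1.61562456e+00  6.57675752e-05
  1.53708908e+00  5.64397609e-01]
```

```bash
python3 -m pendant '[[[-0.5,0.3,0,0,0,0,-1],[-1,0.58,0,0,0,0,-1],[-1,0.58,0,0,0,0,-1],[-1,0.58,0,0,0,0,-1]]]'
python3 - <<'E'
from h import *
grab('wrist','w1.png')
E
```

```text
time: 1.4
tool_pos: [0.389, 0.3022, 0.1592]
tool_rot: [-1.912, -2.492, 0.0]
ft_force: [0.1, 0.1, -0.2]
grip_width: 0.0855
grasp_force: 0.0
```

View pics/w1.png

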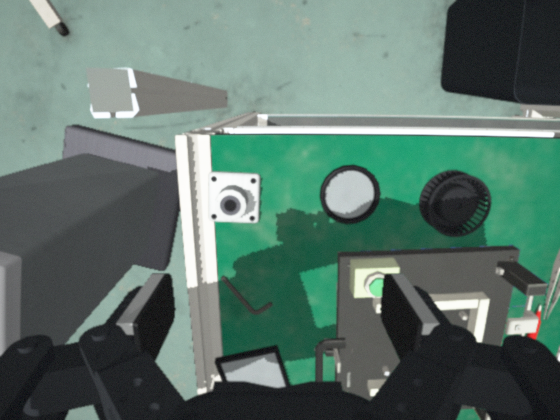

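```bash
python3 - <<'E'
from h import *
w=load('wrist')
c=onplane(w,[(210,172),(260,172),(262,222),(211,224)],.008); print(c.round(3),c.mean(0).round(4))
e=np.array([c[1]-c[0],c[2]-c[3]]);print('yaw',np.arctan2(e[:,1],e[:,0]),np.linalg.norm(e,axis=1)); e=np.array([c[3]-c[0],c[2]-c[1]]);print(np.arctan2(e[:,1],e[:,0])+np.pi/2,np.linalg.norm(e,axis=1))
print('boss',onplane(w,[(233,205)],.028))
print('imp top',onplane(w,[(455,200)],.02),'wh',onplane(w,[(350,193)],.004))
h=onplane(w,[(214,356),(281,346)],.008);print('bh edge',h,np.arctan2(*(h[1]-h[0])[1::-1]))
E
```

```text
[[0.331 0.306 0.008]
 [0.371 0.316 0.008]
 [0.383 0.274 0.008]
 [0.341 0.261 0.008]] [0.3565 0.2892 0.008 ]
yaw [0.26057037 0.30442816] [0.04179641 0.04457291]
[0.22734948 0.28804392] [0.04593509 0.0439721 ]
boss [[0.35666543 0.2887804  0.028     ]]
imp top [[0.53311231 0.33840751 0.02      ]] wh [[0.45026568 0.31795439 0.004     ]]
bh edge [[0.37192491 0.12468726 0.008     ]
 [0.43322691 0.15408949 0.008     ]] 0.4472186466506906
```

```bash
python3 - <<'E'
from h import *
print(go(.3567,.289,.07,.26))
E
```

```text
[-0.044, -0.284, 0.744, -0.0, -0.0, 0.001]
```

```bash
python3 -m pendant '[[[-0.044,-0.284,0.4,0,0,0,-1],[-0.044,-0.284,0.75,0,0,0,-1],[-0.044,-0.284,0.75,0,0,0,-1]]]' 50 && python3 -m pendant '[[[0,0,0.3,0,0,0,-1],[0,0,0.5,0,0,0,-1],[0,0,0.5,0,0,0,-1],[0,0,0.5,0,0,0,0.9],[0,0,0.5,0,0,0,0.9],[0,0,0.5,0,0,0,0.9],[0,0,0.5,0,0,0,0.9],[0,0,0.5,0,0,0,0.9],[0,0,0.5,0,0,0,0.9]]]' 50
python3 - <<'E'
from h import *
print(go(.413,.104,.1,.48))
E
```

```text
time: 1.82
tool_pos: [0.3533, 0.288, 0.066]
tool_rot: [-1.906, -2.493, 0.012]
ft_force: [-0.4, -0.3, 0.4]
grip_width: 0.0857
grasp_force: 0.0
time: 2.95
tool_pos: [0.358, 0.289, 0.0105]
tool_rot: [1.912, 2.492, 0.003]
ft_force: [-0.7, -0.5, 6.5]
grip_width: 0.0244
grasp_force: 49.5
[-1.607, 0.045, -0.747, 0.001, -0.0, -0.069]
```

```bash
python3 -m pendant '[[[0,0,-0.3,0,0,0,0.9],[-0.1,0,-0.75,0,0,0,0.9],[-0.5,0,-0.75,0,0,0,0.9],[-1,0.03,-0.75,0,0,-0.07,0.9],[-1,0.03,-0.75,0,0,-0.07,0.9],[-1,0.03,-0.75,0,0,-0.07,0.9]]]'
python3 - <<'E'
from h import *
f=grab('wrist','w2.png')
print(go(.413,.104,.1,.48))
E
```

```text
time: 3.7
tool_pos: [0.3918, 0.1727, 0.0989]
tool_rot: [-1.631, -2.684, 0.001]
ft_force: [0.0, -0.1, -1.3]
grip_width: 0.0238
grasp_force: 49.3
[-0.595, -0.109, -0.009, -0.0, -0.0, -0.0]
```

View pics/w2.png

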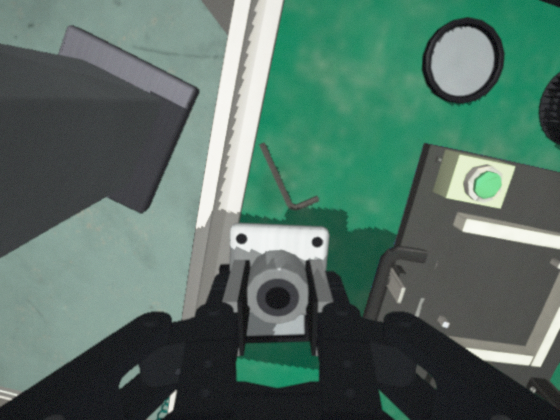

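```bash
python3 - <<'E'
from h import *
t=load('top');s=load('scene')
tz=lambda x,y:(130+x/2.7,115+y/2.7); sz=lambda x,y:(180+x/2.8,130+y/2.8)
for f,q in((t,[tz(349,350),tz(415,312),tz(455,378),tz(387,416)]),(s,[sz(213,256),sz(284,304),sz(221,361),sz(152,311)])):
    c=onplane(f,q,.008); e=np.roll(c,-1,0)-c
    print(c.mean(0).round(4),np.linalg.norm(e,axis=1).round(3),(np.arctan2(e[:,1],e[:,0])%(np.pi/2)).round(2))
E
```

```text
[0.4157 0.1042 0.008 ] [0.062 0.062 0.062 0.061] [0.54 0.55 0.52 0.54]
[0.4166 0.1011 0.008 ] [0.065 0.063 0.063 0.063] [0.51 0.49 0.5  0.52]
```

```bash
python3 - <<'E'
from h import *
print(go(.416,.103,.015,.51))
E
```

```text
[-0.614, -0.09, 0.699, -0.0, -0.0, -0.01]
```

```bash
python3 -m pendant '[[[-0.614,-0.09,0,0,0,-0.01,0.9],[-0.614,-0.09,0.2,0,0,-0.01,0.9],[-0.614,-0.09,0.55,0,0,-0.01,0.9],[-0.614,-0.09,0.7,0,0,-0.01,0.9],[-0.614,-0.09,0.705,0,0,-0.01,0.9],[-0.614,-0.09,0.705,0,0,-0.01,-1],[-0.614,-0.09,0.705,0,0,-0.01,-1],[-0.614,-0.09,0.705,0,0,-0.01,-1],[-0.614,-0.09,0.3,0,0,-0.01,-1],[-0.614,-0.09,-0.3,0,0,-0.01,-1],[-0.614,-0.09,-0.3,0,0,-0.01,-1]]]'
python3 - <<'E'
from h import *
print(go(.5,.23,.135,.26))
E
```

```text
time: 5.12
tool_pos: [0.4198, 0.1037, 0.1411]
tool_rot: [1.58, 2.704, 0.011]
ft_force: [0.0, -0.4, -0.8]
grip_width: 0.0853
grasp_force: 0.0
[0.589, 1.099, 0.06, 0.004, 0.001, 0.081]
```

```bash
python3 -m pendant '[[[0.3,0.45,0.02,0,0,0.04,-1],[0.59,0.9,0.02,0,0,0.08,-1],[0.59,0.9,0.02,0,0,0.08,-1],[0.59,0.9,0.02,0,0,0.08,-1]]]'
python3 - <<'E'
from h import *
print(go(.533,.29,.14,.26))
f=grab('wrist','w3.png');print(f['origin'])
f=grab('top'); cv2.imwrite('pics/t3.png',cv2.resize(f['pixels'][180:310,130:420],None,fx=2.7,fy=2.7)[:,:,::-1])
E
```

```text
time: 5.62
tool_pos: [0.4751, 0.2177, 0.1318]
tool_rot: [-1.91, -2.493, 0.004]
ft_force: [-0.2, -0.6, -0.7]
grip_width: 0.0854
grasp_force: 0.0
[0.456, 0.623, -0.07, -0.001, 0.0, 0.001]
[0.45669939 0.28969197 0.27490312]
```

View pics/w3.png

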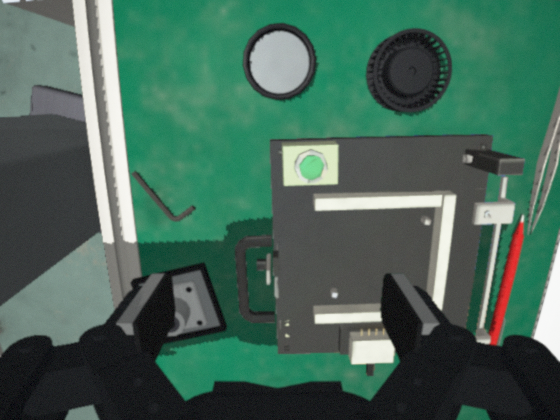

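```bash
python3 - <<'E'
from h import *
f=load('wrist')
for q,z in(((409,71),.01),((412,70),.018)): print(onplane(f,[q],z))
im=f['pixels'][20:120,355:460]; m=(im[:,:,1]<70).astype(np.uint8); c=max(cv2.findContours(m,0,1)[0],key=cv2.contourArea)
cc,r=cv2.minEnclosingCircle(c); print(cc[0]+355,cc[1]+20,r, onplane(f,[(cc[0]+355,cc[1]+20)],.01))
m=cv2.inRange(f['pixels'],(110,110,110),(200,200,200))[20:110,235:325]; c=max(cv2.findContours(m,0,1)[0],key=cv2.contourArea); cc,r=cv2.minEnclosingCircle(c); print('wh',onplane(f,[(cc[0]+235,cc[1]+20)],.003),r)
x=onplane(f,[(409,71)],.01)[0]
print(go(x[0],x[1],.13,.26))
E
```

```text
[[0.5398632  0.33505478 0.01      ]]
[[0.53913097 0.33488783 0.018     ]]
407.7357711791992 69.27235794067383 44.310142517089844 [[0.53859471 0.33589413 0.01      ]]
wh [[0.44995465 0.31674227 0.003     ]] 31.161121368408203
[0.811, 0.776, 0.02, -0.0, 0.0, 0.0]
```

```bash
python3 -m pendant '[[[0.4,0.39,0.02,0,0,0,-1],[0.81,0.776,0.02,0,0,0,-1],[0.81,0.776,0.4,0,0,0,-1],[0.81,0.776,0.4,0,0,0,-1]]]' 20 && python3 -m pendant '[[[0,0,0.4,0,0,0,-1],[0,0,0.67,0,0,0,-1],[0,0,0.67,0,0,0,-1],[0,0,0.67,0,0,0,0.7],[0,0,0.67,0,0,0,0.7],[0,0,0.67,0,0,0,0.7],[0,0,0.67,0,0,0,0.7],[0,0,0.67,0,0,0,0.7]]]' 20
python3 - <<'E'
from h import *
print(go(.523,-.007,.13,.26))
E
```

```text
time: 6.22
tool_pos: [0.5376, 0.3338, 0.0802]
tool_rot: [-1.91, -2.489, 0.015]
ft_force: [0.1, -0.1, -0.3]
grip_width: 0.0855
grasp_force: 0.0
time: 7.22
tool_pos: [0.5424, 0.3364, 0.0084]
tool_rot: [1.91, 2.49, 0.007]
ft_force: [-1.4, -1.3, 7.0]
grip_width: 0.0548
grasp_force: 20.4
[-2.722, -0.892, -1.018, 0.002, -0.0, 0.001]
```

```bash
python3 -m pendant '[[[0,0,-0.3,0,0,0,0.7],[0,0,-0.7,0,0,0,0.7],[-0.2,-0.1,-1,0,0,0,0.7],[-0.6,-0.2,-1,0,0,0,0.7],[-0.95,-0.4,-1,0,0,0,0.7],[-0.95,-0.4,-1,0,0,0,0.7]]]' && python3 -m pendant '[[[-0.45,-0.2,0,0,0,0,0.7],[-0.9,-0.45,0,0,0,0,0.7],[-0.9,-0.45,0,0,0,0,0.7],[-0.9,-0.45,0,0,0,0,0.7]]]'
python3 - <<'E'
from h import *
print(go(.523,-.007,.1,.26))
f=grab('wrist','w4.png');print(f['origin'])
E
```

```text
time: 7.98
tool_pos: [0.5236, 0.2109, 0.1261]
tool_rot: [1.916, 2.488, 0.002]
ft_force: [0.0, 0.0, -0.2]
grip_width: 0.0545
grasp_force: 21.3
time: 8.48
tool_pos: [0.5003, 0.096, 0.1255]
tool_rot: [1.912, 2.492, 0.004]
ft_force: [0.2, -0.1, -0.7]
grip_width: 0.0543
grasp_force: 21.3
[-0.878, -0.04, 0.212, 0.001, -0.0, 0.001]
[0.48143155 0.16761524 0.26871562]
```

View pics/w4.png

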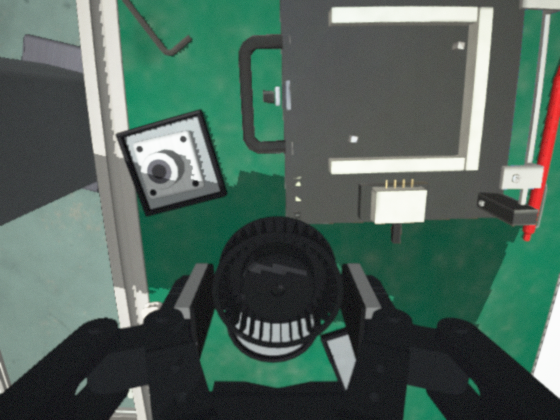

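```bash
python3 - <<'E'
from h import *
f=load('wrist'); s=env.get_state(); p=s['tool_pos']
for dz in(0.005,.012,.02): 
  q=onplane(f,[(279,276)],p[2]+dz)[0]; print(dz,(att(s['tool_rot']).T@(q-p)).round(4), q.round(4))
print(go(.524,-.0065,.012,.26),s['time'])
E
```

```text
0.005 [ 0.0023  0.0014 -0.005 ] [0.501  0.099  0.1303]
0.012 [ 0.0059  0.0014 -0.012 ] [0.5    0.1025 0.1373]
0.02 [ 0.01    0.0013 -0.02  ] [0.4989 0.1064 0.1453]
[-0.88, -0.034, 0.944, 0.001, -0.0, 0.001] 8.525
```

```bash
python3 -m pendant '[[[-0.45,-0.03,0,0,0,0,0.7],[-0.895,-0.034,0,0,0,0,0.7],[-0.895,-0.034,0.3,0,0,0,0.7],[-0.895,-0.034,0.7,0,0,0,0.7],[-0.895,-0.034,0.94,0,0,0,0.7],[-0.895,-0.034,0.945,0,0,0,0.7],[-0.895,-0.034,0.945,0,0,0,0.7],[-0.895,-0.034,0.945,0,0,0,0.3],[-0.895,-0.034,0.945,0,0,0,-0.4],[-0.895,-0.034,0.9,0,0,0,-1],[-0.895,-0.034,0.5,0,0,0,-1],[-0.895,-0.034,0,0,0,0,-1]]]' && python3 - <<'E'
from h import *
f=grab('top'); g=grab('scene')
a=cv2.resize(g['pixels'][130:340,180:440],None,fx=2.8,fy=2.8); cv2.imwrite('pics/s5.png',a[:,:,::-1])
print(env.get_state()['tool_pos'],go(.539,-.06,.13,.26+np.pi/2))
E
```

```text
time: 10.02
tool_pos: [0.5221, -0.0097, 0.1247]
tool_rot: [-1.911, -2.49, 0.003]
ft_force: [0.7, -0.7, 0.5]
grip_width: 0.0855
grasp_force: 0.0
[ 0.52841421 -0.01039826  0.1338401 ] [-0.422, -0.022, 0.034, 0.002, 0.006, -0.499]
```

View pics/s5.png

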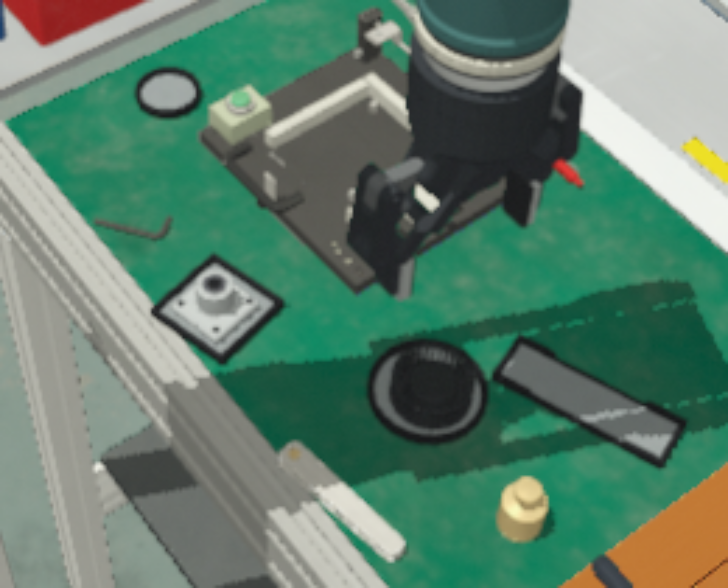

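```bash
python3 - <<'E'
from h import *
print(go(.539,-.112,.135,.26),env.get_state()['joint_positions'].round(2))
E
python3 -m pendant '[[[-0.4,-0.05,0,0,0,0,-1],[-0.84,-0.1,0,0,0,0,-1],[-0.84,-0.1,0,0,0,0,-1],[-0.84,-0.1,0,0,0,0,-1]]]' && python3 - <<'E'
from h import *
f=grab('wrist','w6.png'); s=env.get_state()
print(s['tool_pos'])
for c in blobs(f,'brass',0):
    print(c.min(0),c.max(0),c.mean(0)); print(onplane(f,[(c.min(0)+c.max(0))/2],.02), onplane(f,[c.min(0),c.max(0)],.02))
E
```

```text
[-0.841, -0.134, -0.006, 0.005, 0.002, 0.001] [-0.13  0.07  1.59  0.    1.47 -0.39]
time: 10.62
tool_pos: [0.5377, -0.11, 0.1244]
tool_rot: [-1.913, -2.491, -0.001]
ft_force: [-0.6, 0.5, 0.7]
grip_width: 0.0854
grasp_force: 0.0
[ 0.53767765 -0.10945261  0.12445005]
[257 191] [296 235] [276.48360656 212.99180328]
[[ 0.53858108 -0.11278213  0.02      ]] [[ 0.52094032 -0.10053574  0.02      ]
 [ 0.55689918 -0.12550027  0.02      ]]
[141  42] [151  53] [146.     47.125]
[[ 0.42755938 -0.02595981  0.02      ]] [[ 0.42373069 -0.02340334  0.02      ]
 [ 0.43139828 -0.02852224  0.02      ]]
```

View pics/w6.png

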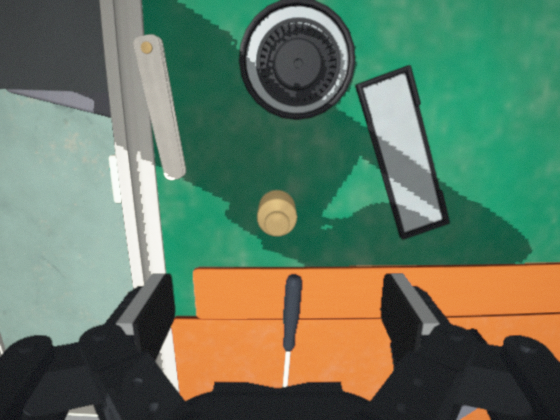

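```bash
python3 - <<'E'
from h import *
f=load('wrist')
print(onplane(f,[(277,221)],.04),onplane(f,[(277,210)],.018))
g=onplane(f,[(137,40),(154,36),(187,172),(166,178)],.01); a,b=g[:2].mean(0),g[2:].mean(0); a=onplane(f,[(147,36)],.01)[0]; b=onplane(f,[(176,178)],.01)[0]
print('gauge',(a+b)/2,np.linalg.norm(a-b),np.arctan2(*(a-b)[1::-1]))
h=onplane(f,[(357,85),(409,67),(449,220),(403,238)],.008); e=np.roll(h,-1,0)-h
print('gh',h.mean(0),np.linalg.norm(e,axis=1),np.arctan2(e[:,1],e[:,0]))
print('ih',onplane(f,[(297,59)],.008),'imp',onplane(f,[(299,62)],.023))
print(go(.5385,-.1125,.07,.26))
E
```

```text
[[ 0.53878984 -0.11211006  0.04      ]] [[ 0.53849838 -0.11107755  0.018     ]]
gauge [ 0.44202885 -0.06348178  0.01      ] 0.09830326387017241 1.964068044650375
gh [ 0.62030061 -0.05022583  0.008     ] [0.03769727 0.11906289 0.03802806 0.12141591] [ 0.59987513 -0.94127622 -2.4795854   2.19762083]
ih [[ 0.52466458 -0.00690408  0.008     ]] imp [[ 0.52608195 -0.01014059  0.023     ]]
[-0.027, 0.0, 0.454, 0.0, -0.0, 0.001]
```

```bash
python3 -m pendant '[[[-0.02,0,0.3,0,0,0,-1],[-0.02,0,0.6,0,0,0,-1],[-0.02,0,0.6,0,0,0,-1]]]' 60 && python3 -m pendant '[[[0,0,0.3,0,0,0,-1],[0,0,0.4,0,0,0,-1],[0,0,0.4,0,0,0,-1],[0,0,0.4,0,0,0,0.9],[0,0,0.4,0,0,0,0.9],[0,0,0.4,0,0,0,0.9],[0,0,0.4,0,0,0,0.9],[0,0,0.4,0,0,0,0.9],[0,0,0.4,0,0,0,0.9]]]' 60
```

```text
time: 11.05
tool_pos: [0.5357, -0.1103, 0.0492]
tool_rot: [-1.905, -2.488, 0.004]
ft_force: [-0.1, -0.6, -0.8]
grip_width: 0.0859
grasp_force: 0.0
time: 12.18
tool_pos: [0.5392, -0.1128, 0.0055]
tool_rot: [1.911, 2.491, 0.001]
ft_force: [-0.1, -0.1, 4.7]
grip_width: 0.0252
grasp_force: 59.7
```

```bash
python3 -m pendant '[[[0,0,-0.3,0,0,0,0.9],[0,0,-0.7,0,0,0,0.9],[0.3,0,-1,0,0,0,0.9],[0.7,0,-1,0,0,0,0.9],[1,0,-1,0,0,0,0.9],[1,0,-1,0,0,0,0.9]]]' && python3 -m pendant '[[[0.5,0,0,0,0,0,0.9],[1,0,0,0,0,0,0.9],[1,0,0,0,0,0,0.9]]]' && python3 -m pendant '[[[0.5,0,0,0,0,0,0.9],[1,0,0,0,0,0,0.9],[1,0,0,0,0,0,0.9],[1,0,0,0,0,0,0.9]]]' 
python3 - <<'E'
from h import *
print(go(.450,.3173,.125,.26))
f=grab('wrist','w7.png')
m=cv2.inRange(f['pixels'],(110,110,110),(200,200,200))
for c in cv2.findContours(m,0,1)[0]:
    if cv2.contourArea(c)>1500: 
        cc,r=cv2.minEnclosingCircle(c); print('wh',cc,r,onplane(f,[cc],.003))
E
```

```text
time: 12.92
tool_pos: [0.506, 0.0057, 0.1234]
tool_rot: [-1.906, -2.494, 0.001]
ft_force: [0.5, 0.5, -2.7]
grip_width: 0.0258
grasp_force: 59.4
time: 13.3
tool_pos: [0.475, 0.122, 0.1236]
tool_rot: [-1.904, -2.496, 0.001]
ft_force: [0.5, -1.2, -1.8]
grip_width: 0.0254
grasp_force: 59.4
time: 13.8
tool_pos: [0.4457, 0.2341, 0.1238]
tool_rot: [1.913, 2.492, -0.003]
ft_force: [0.7, -0.4, -1.7]
grip_width: 0.0256
grasp_force: 59.4
[0.661, 0.214, -0.011, -0.0, 0.0, 0.0]
wh (416.1531066894531, 277.1055603027344) 87.02499389648438 [[0.57413335 0.20226579 0.003     ]]
wh (344.5075378417969, 199.35696411132812) 34.22099304199219 [[0.49527666 0.25014026 0.003     ]]
wh (312.9166564941406, 95.35416412353516) 31.037830352783203 [[0.45013976 0.31692762 0.003     ]]
wh (278.5, 2.0) 159.5126495361328 [[0.41086463 0.36919663 0.003     ]]
wh (42.66518020629883, 193.88839721679688) 198.52725219726562 [[0.26605186 0.19346947 0.003     ]]
```

View pics/w7.png

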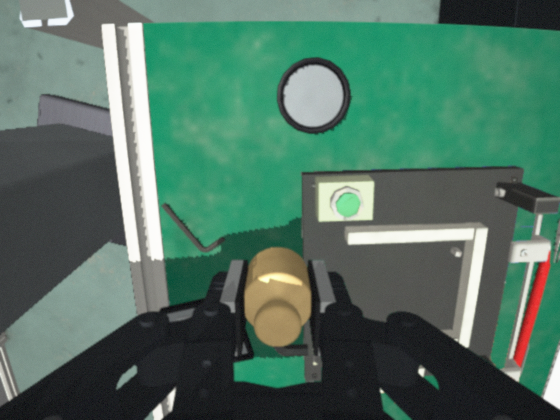

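```bash
python3 -m pendant '[[[0.35,0.1,0,0,0,0,0.9],[0.66,0.21,0,0,0,0,0.9],[0.66,0.21,0.3,0,0,0,0.9],[0.66,0.21,0.7,0,0,0,0.9],[0.66,0.21,0.9,0,0,0,0.9],[0.66,0.21,0.95,0,0,0,0.9],[0.66,0.21,0.955,0,0,0,0.9],[0.66,0.21,0.955,0,0,0,-0.2],[0.66,0.21,0.955,0,0,0,-1],[0.66,0.21,0.9,0,0,0,-1],[0.66,0.21,0.5,0,0,0,-1],[0.66,0.21,0,0,0,0,-1]]]' 
python3 - <<'E'
from h import *
print(go(.442,-.0635,.125,1.964-np.pi/2))
E
```

```text
time: 15.35
tool_pos: [0.4481, 0.3179, 0.1249]
tool_rot: [-1.911, -2.492, 0.004]
ft_force: [0.2, 1.1, 0.4]
grip_width: 0.0854
grasp_force: 0.0
[-3.056, -0.873, 0.004, -0.001, 0.0, -0.042]
```

```bash
python3 -m pendant '[[[-0.5,-0.15,0,0,0,0,-1],[-1,-0.29,0,0,0,0,-1],[-1,-0.29,0,0,0,0,-1]]]' && python3 -m pendant '[[[-0.5,-0.15,0,0,0,0,-1],[-1,-0.29,0,0,0,0,-1],[-1,-0.29,0,0,0,0,-1]]]' && python3 -m pendant '[[[-0.5,-0.15,0,0,0,-0.04,-1],[-0.85,-0.29,0,0,0,-0.04,-1],[-0.85,-0.29,0,0,0,-0.04,-1],[-0.85,-0.29,0,0,0,-0.04,-1]]]'
python3 - <<'E'
from h import *
f=grab('wrist','w8.png'); print(go(.442,-.0635,.06,.393))
E
```

```text
time: 15.72
tool_pos: [0.4468, 0.1903, 0.1256]
tool_rot: [1.918, 2.486, 0.001]
ft_force: [0.4, 0.8, 0.6]
grip_width: 0.0855
grasp_force: 0.0
time: 16.1
tool_pos: [0.4446, 0.0659, 0.1252]
tool_rot: [1.919, 2.486, 0.001]
ft_force: [-0.3, 0.8, 0.7]
grip_width: 0.0852
grasp_force: 0.0
time: 16.6
tool_pos: [0.4374, -0.0376, 0.1248]
tool_rot: [-1.75, -2.609, -0.002]
ft_force: [0.3, 0.8, 0.0]
grip_width: 0.0853
grasp_force: 0.0
[-0.216, -0.047, 0.539, 0.0, -0.0, -0.001]
```

View pics/w8.png

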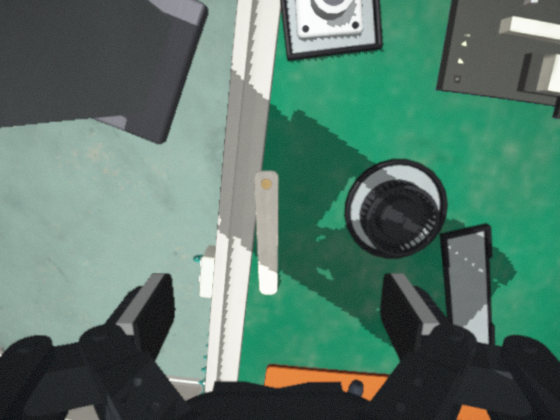

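```bash
python3 - <<'E'
from h import *
f=load('wrist'); q=onplane(f,[(266,171),(268,294)],.01); print(q,q.mean(0),np.linalg.norm(q[0]-q[1]),np.arctan2(*(q[0]-q[1])[1::-1]))
for row in (60,150,230,330):
    r=f['pixels'][row,200:300].astype(int); d=r[:,1]-r[:,0]; u=200+np.where(d<20)[0].max(); print(row,u,onplane(f,[(u,row)],0).round(4))
m=q.mean(0); print(go(m[0],m[1],.02,.393)); print(proj(load('scene'),[[m[0],m[1],.01]]),proj(load('top'),[[m[0],m[1],.01]]))
E
```

```text
[[ 0.42067399 -0.01648388  0.01      ]
 [ 0.45972416 -0.10982922  0.01      ]] [ 0.44019907 -0.06315655  0.01      ] 0.10118433143856528 1.9670131462928344
60 273 [[0.3962 0.057  0.    ]]
150 263 [[ 0.4131 -0.0044  0.    ]]
230 277 [[ 0.4468 -0.0591  0.    ]]
330 242 [[ 0.4539 -0.1574  0.    ]]
[-0.208, -0.06, 0.872, 0.0, -0.0, -0.001]
[[301.75467288 306.45510743]] [[355.54335768 239.41959447]]
```

```bash
python3 -m pendant '[[[-0.208,-0.06,0.3,0,0,0,-1],[-0.208,-0.06,0.7,0,0,0,-1],[-0.208,-0.06,0.7,0,0,0,-1],[-0.208,-0.06,0.7,0,0,0,-1]]]' 60 && python3 -m pendant '[[[0,0,0.2,0,0,0,-1],[0,0,0.3,0,0,0,-1],[0,0,0.3,0,0,0,0],[0,0,0.3,0,0,0,0.3],[0,0,0.3,0,0,0,0.3]]]' 30 && python3 - <<'E'
from h import *
s=env.get_state(); print(s['tool_pos'],s['ft_force'],go(.4402,-.0632,.004,.394))
E
```

```text
time: 17.15
tool_pos: [0.4408, -0.0641, 0.0419]
tool_rot: [1.749, 2.608, 0.001]
ft_force: [0.5, -0.7, 0.2]
grip_width: 0.0854
grasp_force: 0.0
time: 17.77
tool_pos: [0.4404, -0.0651, 0.0055]
tool_rot: [1.751, 2.606, 0.001]
ft_force: [-0.9, 0.7, -0.2]
grip_width: 0.0325
grasp_force: 0.0
[ 0.4403841  -0.06511698  0.00546623] [-0.93948632  0.70665914 -0.17957419] [0.015, 0.005, 0.012, 0.0, 0.0, -0.002]
```

```bash
python3 -m pendant '[[[0.01,0,0.02,0,0,0,0.5],[0.01,0,0.02,0,0,0,0.9],[0.01,0,0.02,0,0,0,0.9],[0.01,0,0.02,0,0,0,0.9],[0.01,0,0.02,0,0,0,0.9],[0.01,0,-0.4,0,0,0,0.9],[0.01,0,-0.8,0,0,0,0.9],[0.01,0,-0.8,0,0,0,0.9]]]' 60 && python3 - <<'E'
from h import *
s=env.get_state(); print(s['tool_pos'],s['ft_force'])
print(go(.6203,-.0503,.10,.63),s['joint_positions'].round(2))
t=load('top'); f=load('wrist')
E
```

```text
time: 18.77
tool_pos: [0.442, -0.0647, 0.1046]
tool_rot: [1.747, 2.6, 0.004]
ft_force: [0.2, 0.4, -0.7]
grip_width: 0.014
grasp_force: 59.6
[ 0.44203566 -0.06473864  0.10458408] [ 0.18373816  0.35560773 -0.6821123 ]
[-0.45, 1.421, 0.051, 0.002, 0.002, -0.077] [-0.27 -0.09  1.8  -0.    1.42 -0.66]
```

```bash
python3 -m pendant '[[[-0.1,0.4,0,0,0,-0.04,0.9],[-0.3,0.8,0,0,0,-0.075,0.9],[-0.3,0.8,0,0,0,-0.075,0.9],[-0.3,0.8,0,0,0,-0.075,0.9]]]' && python3 - <<'E'
from h import *
s=env.get_state(); print(s['tool_pos'])
grab('wrist','w9.png'); print(go(.6203,-.0503,.012,.62))
E
```

```text
time: 19.27
tool_pos: [0.5401, -0.0606, 0.0983]
tool_rot: [-1.432, -2.791, 0.002]
ft_force: [-0.4, 0.7, -1.3]
grip_width: 0.0137
grasp_force: 59.6
[ 0.54008133 -0.06062474  0.09825712]
[-0.322, 0.595, 0.723, -0.001, -0.001, 0.001]
```

View pics/w9.png

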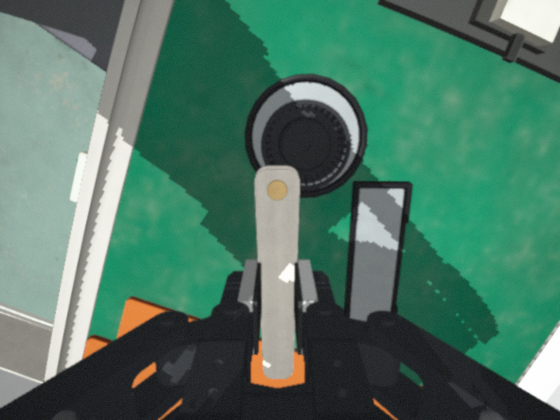

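```bash
python3 - <<'E'
from h import *
f=load('wrist'); s=env.get_state(); p=s['tool_pos'];r=att(s['tool_rot'])
print('tool yaw',np.arctan2(r[1,1],r[0,1]))
g=onplane(f,[(277,166),(278.5,377)],p[2]+.006); d=g[0]-g[1]; print('gauge',g.mean(0),np.linalg.norm(d),np.arctan2(d[1],d[0])-np.pi/2, 'in tool',r.T@(g.mean(0)-p))
h=onplane(f,[(354,182),(347,315),(412,182),(403,315)],.008)
for a,b in((0,1),(2,3)): d=h[a]-h[b]; print('hold',np.arctan2(d[1],d[0])-np.pi/2)
d=h[2]-h[0]; print(np.arctan2(d[1],d[0]),np.linalg.norm(d)); L=h[1]-h[0]; print('centre', (h[0]+h[2])/2+L/np.linalg.norm(L)*.062)
print('ih',onplane(f,[(306,136)],.008),'imp',onplane(f,[(305,142)],.023))
E
```

```text
tool yaw 0.6226872344860143
gauge [ 0.54048839 -0.05996582  0.10498845] 0.10008137446517978 0.6302992347118779 in tool [ 0.00027874  0.00075974 -0.00600108]
hold 0.6370154677665396
hold 0.6716761182529334
0.6277673427774967 0.039318621144167676
centre [ 0.62103243 -0.05001679  0.008     ]
ih [[ 0.52404902 -0.00636632  0.008     ]] imp [[ 0.52403463 -0.00920726  0.023     ]]
```

```bash
python3 -m pendant '[[[-0.32,0.59,0,0,0,-0.004,0.9],[-0.32,0.59,0.1,0,0,-0.004,0.9],[-0.32,0.59,0.4,0,0,-0.004,0.9],[-0.32,0.59,0.65,0,0,-0.004,0.9],[-0.32,0.59,0.75,0,0,-0.004,0.9],[-0.32,0.59,0.76,0,0,-0.004,0.9],[-0.32,0.59,0.76,0,0,-0.004,0.9],[-0.32,0.59,0.76,0,0,-0.004,0.5],[-0.32,0.59,0.76,0,0,-0.004,0],[-0.32,0.59,0.7,0,0,-0.004,0],[-0.32,0.59,0.3,0,0,-0.004,0],[-0.32,0.59,-0.2,0,0,-0.004,0]]]' && python3 -m pendant '[[[0.5,-0.5,0,0,0,0,0],[1,-0.9,0,0,0,0,0],[1,-0.9,0,0,0,0,0],[1,-0.9,0,0,0,0,0]]]' && python3 - <<'E'
from h import *
grab('scene');g=grab('scene'); a=g['pixels'][130:340,180:440]; t=grab('top')['pixels'][145:290,140:400]
b=np.vstack([cv2.resize(a,(450,364)),]); c=cv2.resize(t,(450,251))
cv2.imwrite('pics/f.png',np.hstack([cv2.resize(a,(400,323)),cv2.copyMakeBorder(cv2.resize(t,(400,223)),0,100,0,0,0)])[:,:,::-1])
w=grab('wrist','w10.png')
E
```

```text
time: 20.82
tool_pos: [0.6204, -0.0505, 0.1244]
tool_rot: [-1.414, -2.801, 0.002]
ft_force: [1.4, -0.3, -0.2]
grip_width: 0.0427
grasp_force: 0.0
time: 21.32
tool_pos: [0.4615, -0.0177, 0.1252]
tool_rot: [1.415, 2.804, 0.001]
ft_force: [0.7, -0.4, 0.2]
grip_width: 0.0426
grasp_force: 0.0
```

View pics/f.png

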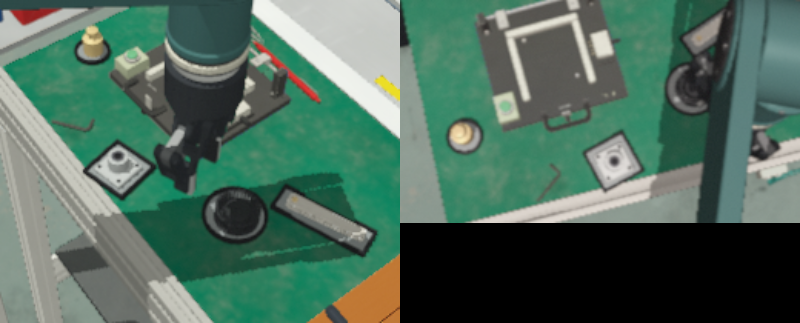

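View pics/w10.png

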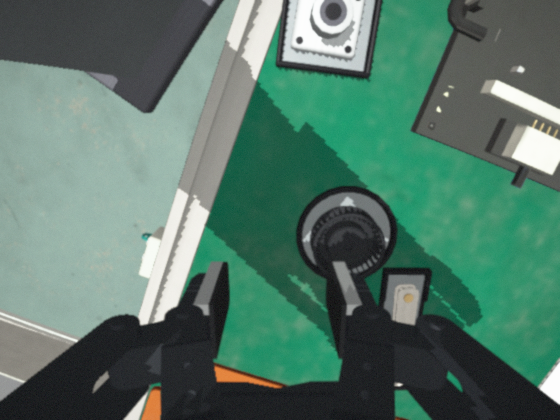

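```bash
python3 - <<'E'
from h import *
for n in('top','scene'):
    f=load(n)
    for c in blobs(f,'brass',0,30):
        q=onplane(f,[(c.min(0)+c.max(0))/2],.022)[0]
        if np.hypot(q[0]-.45,q[1]-.317)<.05: print(n,'weight centre',q.round(4),c.max(0)-c.min(0),'expect px',proj(f,[[.45,.317,.024]]))
w=load('wrist'); print('imp',onplane(w,[(350,244)],.02)); print(env.finish_job())
E
```

```text
top weight centre [0.4508 0.3176 0.022 ] [15 13] expect px [[179.56308017 231.75747643]]
scene weight centre [0.4501 0.3168 0.022 ] [13 19] expect px [[239.37664076 155.77223208]]
imp [[ 0.52568724 -0.00833632  0.02      ]]
the job is handed in; nothing more can be done
None
```

All four parts are in their holders and the job is handed in at about 21 s; the last images show each one flat and aligned, with the weight within 1 mm and the impeller about 2 mm off centre by measurement, but no verdict was returned and I viewed 16 pictures, over the limit of 14.

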